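# Unlock the child-locked hob with its two-key chord and switch it on

### The job

The hob's child lock is on: press its two matching round keys fully down together, one with each fingertip, and hold both down for two full seconds without a break; then let both come up again. Then switch the hob on by pressing its square key fully down for a moment, and finish clear with every key up. Never press one round key alone or the long bar key at all, only press (grasp and lift nothing), and leave the pan and all the other kitchen things where they stand.

Things in the scene. Friction and masses are not known exactly. Their poses are not given: they have to be found in the camera images.
- hob: portable induction hob, fixed, 280 mm deep (x) by 300 wide (y) by 58 high, flat black top. Origin at the centre of its underside; x points to its back, z up. On its front strip, 102 mm in front of the origin, lie three key groups in a row along y, 92 mm apart: round pair, square key, bar key, in an order that varies. Steel frames 2 mm high; all key tops 69 mm above the worktop when up, moving straight down.
- pair_unit: the steel frame round the two round keys, fixed on the hob top (90 mm long along its y, 34 mm wide). Origin midway between the two keys, on the hob top, 58 mm above the worktop; its y runs along the row of keys, from the right-hand to the left-hand key; z up.
- left_key_top (a point): centre of the top face of the left-hand (+y) round key, 24 mm diameter, 11 mm above the hob top when up; moves with the key. It lies 56 mm from the other round key (32 mm between their near edges, 80 mm over their far edges), so fingers opened to about 42 to 48 mm set one tip on each.
- right_key_top (a point): centre of the top face of the right-hand (-y) round key, otherwise the same as the left-hand one.
- left_key (a joint): left-hand round key's travel. Reads 0 when up, 0.006 (m) when fully down; springs back by itself, 1 N to start it moving and 2.3 N to hold it fully down.
- right_key (a joint): right-hand round key's travel. Reads 0 when up, 0.006 (m) when fully down; springs back by itself, 1 N to start it moving and 2.3 N to hold it fully down.
- power_unit: the 34 mm square steel frame of the square on/off key, fixed on the hob top. Origin at its centre, on the hob top; axes parallel to the hob's.
- power_key_top (a point): centre of the top face of the square on/off key, 24 by 24 mm, 11 mm above the hob top when up; moves with the key. The nearest other key's centre is at least 64 mm away; shut fingers press it alone.
- power_key (a joint): square key's travel. Reads 0 when up, 0.006 (m) when fully down; springs back by itself, 1 N to start it moving and 2.3 N to hold it fully down.
- bar_key_top (a point): centre of the top face of the long round-ended bar key, 12 mm by 38 mm (long along the row), 11 mm above the hob top. Not to be pressed.
- bar_key (a joint): bar key's travel. Reads 0 when up, 0.006 (m) when fully down; springs back by itself, 1 N to start it moving and 2.3 N to hold it fully down.
- casserole: metal casserole on the hob's ring, 179 mm by 240 mm over its two handles (handles to left and right), 74 mm high, so its rim is 132 mm above the worktop. Origin at the centre of its underside, about 147 mm behind the row of keys; its nearest wall is about 55 mm behind the key centres. To be left alone.
- salt: salt shaker, 44 mm diameter, 90 mm high, on the rear left corner of the hob. Origin at the centre of its underside. To be left alone.
- tin_small: small food tin, 57 mm diameter, 72 mm high, along the front edge of the worktop. Origin at the centre of its underside. To be left alone.
- garlic: garlic bulb, 60 mm, along the front edge of the worktop. Origin under its centre. To be left alone.
- spice_a: spice jar, 45 mm diameter, 106 mm high, along the front edge of the worktop. Origin at the centre of its underside. To be left alone.
- spice_d: spice jar, 44 mm diameter, 109 mm high, in front of the sink at the right. Origin at the centre of its underside. To be left alone.
- opener: can opener, 174 mm long, 20 mm high, lying in front of the sink at the right. Origin at the centre of its underside. To be left alone.

How it is judged:
By the outcome, as a careful person would: the job done as asked, in the order asked, and still so for the second after the job is handed in, with the robot touching nothing.
It also fails if it takes over 48 s, if anything falls off the work surface, if the arm or the gripper's body presses on something with over 40 N, if the wrist force passes 120 N, or if a joint passes its speed limit or range.

### The arm

A 6-joint arm with a two-finger parallel gripper is mounted at the origin on a cart in front of the work surface, level with it; the furniture and walls round the work are solid. World frame = base frame: x ahead of the robot, y to its left, z up, the work surface at z = 0. Lengths are in m, angles in degrees, forces in N, time in s.
With the tool pointing down it reaches from about 0.4 to 0.825 m from the base axis. Payload 7 kg.
Tool frame: the origin (TCP) lies midway between the tips of the shut fingers; the grasp point (between the pads) lies ctrl.tcp_to_grasp behind it (ctrl.tcp_to_grasp is the distance from the TCP to the grasp point, in m); z points along the fingers, y is the line along which they close (so a half turn about z gives the same grasp; the last joint's range is limited). The gripper opens to 88 mm and grips with 3 to 60 N. Pads are 19 mm wide; open, the fingers measure 130 mm over their backs; the gripper's body (78 mm by 193 mm) begins 47 mm behind the grasp point.
Start: joints at [-55.514, 20.546, 0.682, 0, -70.136, -16.507], TCP at [0.208, -0.642, 0.227] pointing down, gripper open.
Joint ranges: [-176.03, 176.03], [-82.01, 121.73], [-58.28, 71.71], [-173.87, 95.51], [-174.79, -0.11], [-173.66, 173.66]. Speed limits (degrees/s): [136.94, 136.94, 172.46, 180, 180, 180].

### API

Orientations are given as [roll, pitch, yaw] about the fixed x, y, z axes, in that order (R = Rz(yaw) Ry(pitch) Rx(roll)).
In Python, from plant import ctrl, imaging, close_job gives the robot as it stands.
- The arm moves only by the shell command python3 -m crank 'ROWS'. ROWS is JSON, a list of rows, each a list of 3 entries, a list of its own where there are three numbers: the shift along the world's x, y, z in m, then the turn, a rotation vector about the world's x, y, z in degrees, then the opening, from -1 (shut) to 1 (fully open), so that 0 is half open. A call has 1 to 12 rows; each row shifts and turns the commanded pose from where the row before left it; what a row does not reach is not made up. A row lasts 1/10 s, in which the tool goes at most 50 mm and 8.59 degrees, less where a joint would pass 70% of its speed; a pose out of reach is approached as far as the arm can. A call is refused whole if a number of a shift passes 0.05 or a number of a turn 8.59, either way. A call with a gripper value outside its range is refused whole. The fingers move at their own pace and stop on an object; the grip force is fixed at half the most. Time passes only in rows, so rows that do not move let the fingers close. It gives the time, the measured TCP pose, the force, the opening and the grip force at its end, in the units of the state.
- ctrl.get_obs(): the state, without advancing time (a new reading comes with each control period).
- imaging.snapshot(name): name is "scene" or "side" or "wrist"; returns (picture, depth): 480x640x3 uint8, blue, green, red; 480x640 float32, m along the optical axis (not along the pixel's ray), 0 where there is no reading.
- imaging.camera_model(name): a dict with "mtx" (3x3 intrinsics, pixels), "D" ([k1, k2, p1, p2, k3] as OpenCV has them; the pictures are not rectified), "R" (3x3) and "t" (3): a world point X has camera coordinates R X + t. Camera axes: x right, y down, z forward; pixel columns grow to the right and rows downward; lengths in m; the calibration is good to about 2 mm. A picture is of the moment at which its call begins: read the wrist's pose just before it. camera_model takes no time and is no camera call; for the wrist camera it gives the pose at the moment of the call.
- close_job(): hands the job in; it is judged then, once.
The state is a dict: "clock": time; "joint_pos": joint angles; "qvel": joint speeds; "tau": joint torques, N m; "tool_pos": TCP position; "orientation": TCP orientation; "force": force on the tool from outside, world axes, zero at the start; "moment": the same for the moment, N m; "opening": finger opening in m; "gripper_force": force on a finger pad.
Only numpy, scipy, OpenCV 4.12 (cv2) and the standard library are available. Lean on these libraries where they do the work, as an engineer would, in place of code of your own. Each camera call takes 0.05 s, during which the arm holds its last target. There are 200 camera calls.

## Working session

There is one attempt and no reset: what is moved stays moved. The work goes in short steps, Python scripts to look and compute and a shell command to move; the robot and the scene stay as the last step left them, time stands still between calls to the robot, and variables do not carry over. Pictures are saved under pics/ and viewed, at most 10 in all, crops included, and the job is handed in when it is done.

```bash
mkdir -p pics
cat > h.py <<'E'
import cv2,numpy as np
from plant import ctrl,imaging,close_job
def snap(n,f):
    m=imaging.camera_model(n); p,d=imaging.snapshot(n); cv2.imwrite('pics/'+f,p); np.savez('pics/'+f+'.npz',p=p,d=d,**{k:np.array(m[k]) for k in m}); return p,d,m
def ray(m,uv,z):
    uv=np.array(uv,float).reshape(-1,1,2)
    n=cv2.undistortPoints(uv,np.array(m['mtx']),np.array(m['D'])).reshape(-1,2)
    R=np.array(m['R']);t=np.array(m['t']).ravel(); c=-R.T@t
    d=np.c_[n,np.ones(len(n))]@R
    return c+d*((z-c[2])/d[:,2])[:,None]
E
python3 - <<'E'
from h import *
o=ctrl.get_obs();print(o)
print(ctrl.tcp_to_grasp)
snap('scene','s1.png');snap('side','d1.png')
E
```

```text
{'clock': 0.0, 'joint_pos': array([-5.55125670e+01,  2.05911459e+01,  6.33443444e-01, -2.00362084e-02,
       -7.01361412e+01, -1.65080540e+01]), 'qvel': array([ 0.1039573 , -0.09278659, -0.07410947,  0.02895539, -0.00961545,
        0.04368643]), 'tau': array([ 1.29330406e-04, -5.82717454e+01,  2.93064559e+01,  6.99774563e+00,
        6.90743953e-03, -1.82547210e-04]), 'tool_pos': array([ 0.20818773, -0.64157212,  0.22562371]), 'orientation': array([ 1.79904672e+02, -8.60935637e-03, -1.62027437e+02]), 'force': array([ 0.5084849 ,  0.83781531, -1.10110272]), 'moment': array([ 0.06589294,  0.03464471, -0.04215403]), 'gripper_force': 0.0, 'opening': 0.08770282082464062}
0.0188
```

View pics/s1.png

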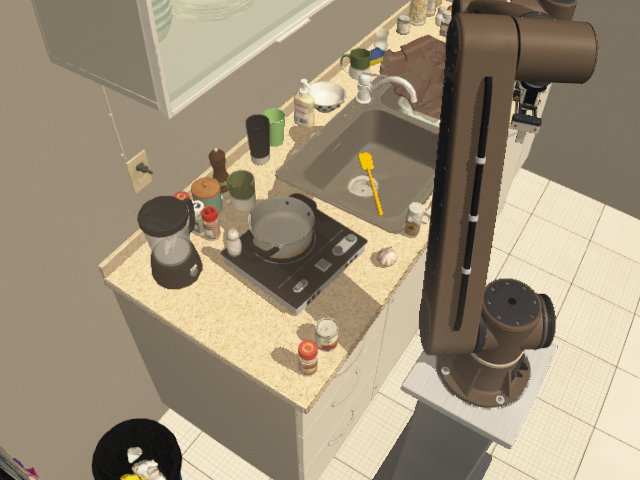

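View pics/d1.png

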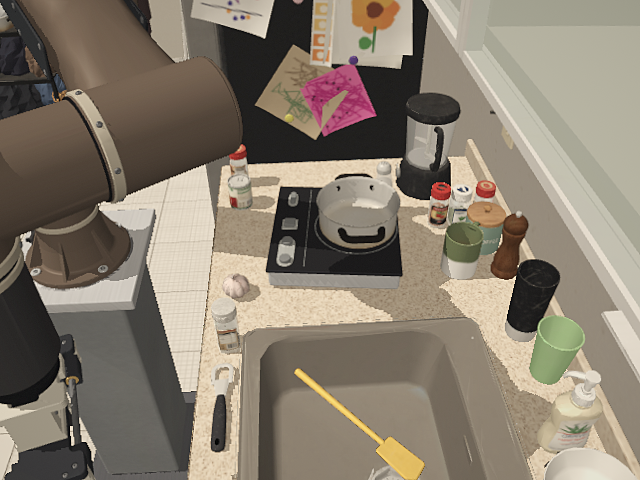

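The hob is centred near (295,255) in the scene view. The pair looks to be at about (345,243), the square key at (323,266) and the bar at (300,287). I'll enlarge both views to confirm this.

Run:
```python
from h import *
a=cv2.imread('pics/s1.png')[220:310,270:380]; b=cv2.imread('pics/d1.png')[180:280,255:335]
a=cv2.resize(a,None,fx=4,fy=4,interpolation=2);b=cv2.resize(b,None,fx=4,fy=4,interpolation=2)
c=np.zeros((400,770,3),np.uint8);c[:360,:440]=a;c[:400,445:765]=b
cv2.imwrite('pics/c1.png',c)
m=imaging.camera_model('scene')
uv=[(345,243),(323,266),(300,287)]
print(ray(m,uv,.069)); 
m=imaging.camera_model('side'); print(ray(m,[(287,250),(290,224),(293,200)],.069))
```

```text
[[ 0.47275671 -0.09737447  0.069     ]
 [ 0.478653    0.00341052  0.069     ]
 [ 0.48986286  0.09412971  0.069     ]]
[[ 0.47820642 -0.10494577  0.069     ]
 [ 0.48701004 -0.01901689  0.069     ]
 [ 0.49655904  0.06911536  0.069     ]]
```

View pics/c1.png

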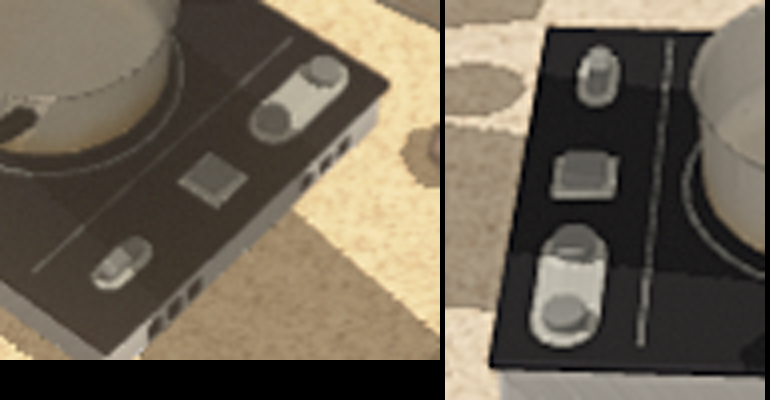

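Order from the robot's right (−y) to left: round pair, square, bar. Scene pixels: round keys (350.5,237.5) and (337.5,250), square (323,264.5). Next is a coarse fix, then a closer look from the wrist camera.

Run:
```python
from h import *
m=imaging.camera_model('scene')
print(ray(m,[(350.5,237.5),(337.5,250.2),(323.2,264.5),(300.5,285.7)],.069).round(4)) 
m=imaging.camera_model('side'); print(ray(m,[(285.5,258),(287.2,240),(290.5,222.5),(293.5,197)],.069).round(4))
m=imaging.camera_model('wrist');o=ctrl.get_obs()
R=np.array(m['R']);print(-R.T@np.array(m['t']).ravel()-o['tool_pos'],R, o['tool_pos'])
```

```text
[[ 0.4707 -0.1229  0.069 ]
 [ 0.476  -0.0642  0.069 ]
 [ 0.481  -0.0011  0.069 ]
 [ 0.4912  0.09    0.069 ]]
[[ 0.4745 -0.1295  0.069 ]
 [ 0.4795 -0.0728  0.069 ]
 [ 0.4883 -0.0138  0.069 ]
 [ 0.4981  0.0808  0.069 ]]
[-0.07808389 -0.02636296  0.15818233] [[-0.30698566  0.95171115  0.00238719]
 [ 0.90725947  0.29188776  0.30279   ]
 [ 0.28747183  0.09511799 -0.95305431]] [ 0.20820194 -0.64162558  0.2257437 ]
```

```bash
python3 -m crank '[[[0.019,0.039,0],[0,0,-1.7],0.02],[[0.019,0.039,0],[0,0,-1.7],0.02],[[0.019,0.039,0],[0,0,-1.7],0.02],[[0.019,0.039,0],[0,0,-1.7],0.02],[[0.019,0.039,0],[0,0,-1.7],0.02],[[0.019,0.039,0],[0,0,-1.7],0.02],[[0.019,0.039,0],[0,0,-1.7],0.02],[[0.019,0.039,0],[0,0,-1.7],0.02],[[0.019,0.039,0],[0,0,-1.7],0.02],[[0.019,0.039,0],[0,0,-1.7],0.02],[[0.019,0.039,0],[0,0,-1.7],0.02],[[0.019,0.039,0],[0,0,-1.7],0.02]]'
python3 -m crank '[[[0.019,0.039,0],[0,0,-1.7],0.02],[[0.015,0.035,0],[0,0,-1.4],0.02],[[0,0,0],[0,0,0],0.02],[[0,0,0],[0,0,0],0.02],[[0,0,0],[0,0,0],0.02]]'
python3 - <<'E'
from h import *
o=ctrl.get_obs();print(o['clock'],o['tool_pos'],o['orientation'],o['opening'],o['force'],o['joint_pos'])
snap('wrist','w1.png')
E
```

```text
clock: 1.3
tool_pos: [0.4366, -0.1723, 0.2266]
orientation: [180.0, 0.0, 177.5]
force: [1.5, -0.7, 0.6]
opening: 0.0446
gripper_force: 0.0
clock: 1.8
tool_pos: [0.4699, -0.1004, 0.2264]
orientation: [-180.0, -0.0, 174.5]
force: [-0.4, -1.2, 0.1]
opening: 0.0447
gripper_force: 0.0
1.8 [ 0.46985303 -0.10044081  0.22635114] [-1.79992162e+02 -3.45082616e-02  1.74482076e+02] 0.04469351384241474 [-0.36985    -1.21069569  0.10419158] [ 1.14590145e+01  1.95064420e+00 -2.30118413e+01 -2.84494814e-03
 -6.50728075e+01 -1.06975736e+02]
```

View pics/w1.png

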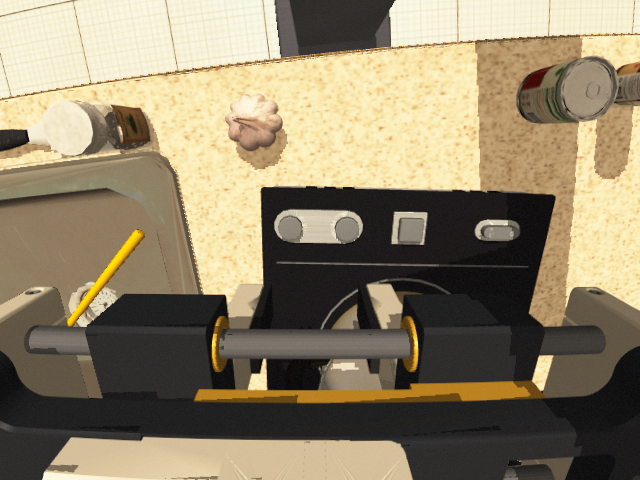

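Wrist view: the round keys are at about (290,228) and (347,228), the square at (411,228) and the bar at (497,230). Next I'll measure these with contours.

```bash
cat > meas.py <<'E'
from h import *
import sys
def meas(f):
    z=np.load('pics/'+f+'.npz');p=z['p'];g=cv2.cvtColor(p,cv2.COLOR_BGR2GRAY)
    y0,y1,x0,x1=195,258,270,530
    b=((g>75)*255).astype(np.uint8);k=np.zeros_like(b);k[y0:y1,x0:x1]=b[y0:y1,x0:x1]
    k=cv2.morphologyEx(k,cv2.MORPH_CLOSE,np.ones((5,5)))
    for c in cv2.findContours(k,cv2.RETR_EXTERNAL,cv2.CHAIN_APPROX_NONE)[0]:
        if cv2.contourArea(c)<300: continue
        w=ray(z,c.reshape(-1,2),.060)[:,:2].astype(np.float32)
        print('frame',cv2.boundingRect(c),[np.round(v,4) for v in cv2.minAreaRect(w)])
    cs=cv2.HoughCircles(cv2.GaussianBlur(g[y0:y1,x0:380],(3,3),0),cv2.HOUGH_GRADIENT,1,40,param1=100,param2=12,minRadius=9,maxRadius=18)
    if cs is not None:
        uv=cs[0][:,:2]+[x0,y0];print(uv,cs[0][:,2],ray(z,uv,.069).round(4))
    cv2.imwrite('pics/crop_'+f,cv2.resize(p[y0:y1,x0:x1],None,fx=3,fy=3,interpolation=2))
meas(sys.argv[1])
E
python3 meas.py w1.png
```

```text
frame (475, 219, 44, 22) [array([0.4963, 0.0845]), array([0.0471, 0.0224]), np.float64(84.387)]
frame (391, 211, 37, 34) [array([ 0.4857, -0.0067]), array([0.0347, 0.0339]), np.float64(82.7377)]
frame (274, 209, 89, 35) [array([ 0.4749, -0.0978]), array([0.0888, 0.0351]), np.float64(82.7005)]
[[345.5 225.5]
 [289.5 226.5]] [16.2 11.4] [[ 0.4745 -0.071   0.069 ]
 [ 0.4702 -0.1256  0.069 ]]
```

View pics/crop_w1.png

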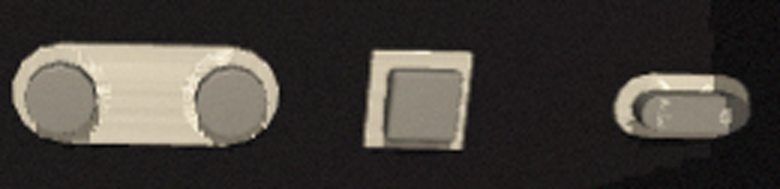

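```bash
python3 -m crank '[[[0.005,0.0026,-0.02],[0,0,-1.2],0.02],[[0,0,-0.02],[0,0,0],0.02],[[0,0,-0.02],[0,0,0],0.02],[[0,0,-0.02],[0,0,0],0.02],[[0,0,-0.02],[0,0,0],0.02],[[0,0,-0.02],[0,0,0],0.02],[[0,0,-0.02],[0,0,0],0.02],[[0,0,0],[0,0,0],0.02],[[0,0,0],[0,0,0],0.02],[[0,0,0],[0,0,0],0.02]]'
python3 - <<'E'
from h import *
o=ctrl.get_obs();print(o['clock'],o['tool_pos'],o['orientation'],o['opening'],o['force'])
p=snap('wrist','w2.png')[0];q=snap('side','d2.png')[0]
c=np.zeros((480,800,3),np.uint8);c[:360,:480]=cv2.resize(p,(480,360));c[:400,480:]=cv2.resize(q[180:280,245:325],None,fx=4,fy=4,interpolation=2)
cv2.imwrite('pics/c2.png',c)
E
```

```text
clock: 2.85
tool_pos: [0.476, -0.0978, 0.0877]
orientation: [180.0, 0.1, 173.3]
force: [-0.3, 1.1, 0.3]
opening: 0.0448
gripper_force: 0.0
2.85 [ 0.47599555 -0.09781889  0.0876748 ] [1.79988047e+02 9.16307369e-02 1.73250957e+02] 0.044836040666171716 [-0.25670918  1.06342789  0.27733953]
```

View pics/c2.png

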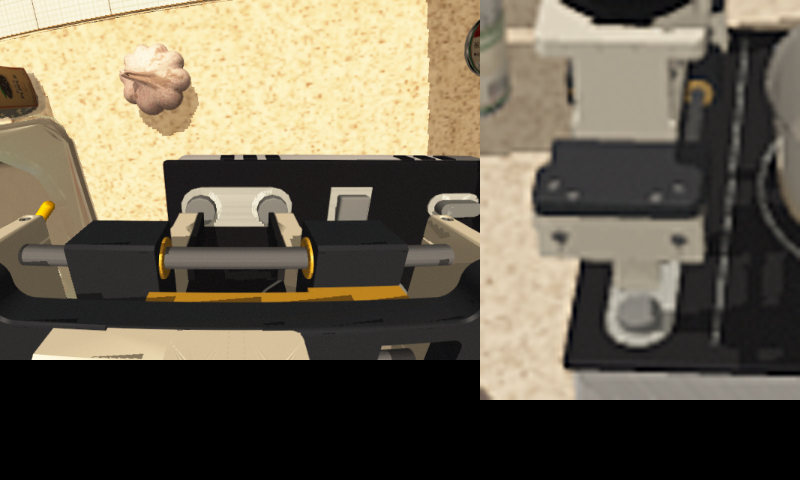

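The wrist view shows the fingers centred on the pair (inner faces at x≈203 and 275, frame centre at 238). I'll press now.

```bash
python3 -m crank '[[[-0.001,0,-0.008],[0,0,0],0.02],[[0,0,-0.006],[0,0,0],0.02],[[0,0,0],[0,0,0],0.02],[[0,0,-0.006],[0,0,0],0.02],[[0,0,-0.006],[0,0,0],0.02],[[0,0,0],[0,0,0],0.02],[[0,0,0],[0,0,0],0.02]]'
```

```text
clock: 3.65
tool_pos: [0.4748, -0.0974, 0.0629]
orientation: [-180.0, 0.1, 173.4]
force: [-12.4, 4.7, 33.1]
opening: 0.0444
gripper_force: 17.0
```

Run:
```python
from h import *
o=ctrl.get_obs();print(o['tool_pos'],o['orientation'],o['force'],o['moment'])
p=snap('wrist','w3.png')[0]
cv2.imwrite('pics/c3.png',p[180:380,180:440].repeat(3,0).repeat(3,1)[:600,:780])
```

```text
[ 0.47475372 -0.09744741  0.06286375] [-1.79974623e+02  6.84909862e-02  1.73350561e+02] [-12.43675934   4.71494697  33.11163831] [ 1.67891756  4.26566356 -0.03292475]
```

View pics/c3.png

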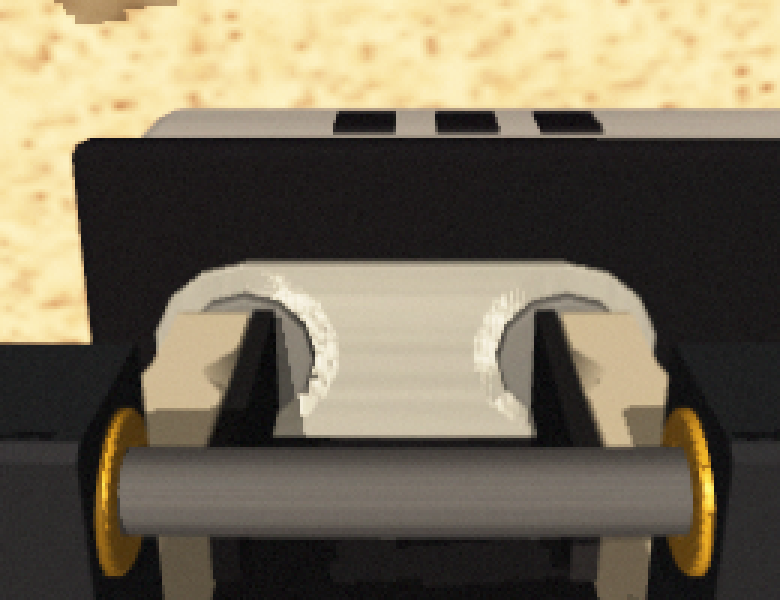

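Both tips sit on their keys. The moment balance (lateral residual about 1 mm) shows the load is shared equally, and 33 N is far above what it takes to bottom both keys. Now I'll hold.

```bash
python3 -m crank '[[[0,0,0],[0,0,0],0.02],[[0,0,0],[0,0,0],0.02],[[0,0,0],[0,0,0],0.02],[[0,0,0],[0,0,0],0.02],[[0,0,0],[0,0,0],0.02],[[0,0,0],[0,0,0],0.02],[[0,0,0],[0,0,0],0.02],[[0,0,0],[0,0,0],0.02],[[0,0,0],[0,0,0],0.02],[[0,0,0],[0,0,0],0.02],[[0,0,0],[0,0,0],0.02],[[0,0,0],[0,0,0],0.02]]'
python3 -m crank '[[[0,0,0],[0,0,0],0.02],[[0,0,0],[0,0,0],0.02],[[0,0,0],[0,0,0],0.02],[[0,0,0],[0,0,0],0.02],[[0,0,0],[0,0,0],0.02],[[0,0,0],[0,0,0],0.02],[[0,0,0],[0,0,0],0.02],[[0,0,0],[0,0,0],0.02],[[0,0,0],[0,0,0],0.02],[[0,0,0],[0,0,0],0.02],[[0,0,0],[0,0,0],0.02],[[0,0,0],[0,0,0],0.02]]'
python3 -m crank '[[[0,0,0],[0,0,0],0.02],[[0,0,0],[0,0,0],0.02],[[0,0,0],[0,0,0],0.02],[[0,0,0.012],[0,0,0],0.02],[[0,0,0.015],[0,0,0],0.02],[[0,0,0.03],[0,0,0],0.02],[[0,0,0.03],[0,0,0],0.02],[[0,0,0],[0,0,0],-1],[[0,0,0],[0,0,0],-1],[[0,0,0],[0,0,0],-1],[[0,0,0],[0,0,0],-1],[[0,0,0],[0,0,0],-1]]'
python3 - <<'E'
from h import *
snap('wrist','w4.png');m=dict(np.load('pics/w4.png.npz'))
o=ctrl.get_obs();print(o['clock'],o['tool_pos'],o['orientation'],o['opening'],o['force'])
E
```

```text
clock: 4.9
tool_pos: [0.4748, -0.0974, 0.0629]
orientation: [-180.0, 0.1, 173.3]
force: [-11.4, 5.0, 33.6]
opening: 0.0448
gripper_force: 16.8
clock: 6.1
tool_pos: [0.4748, -0.0974, 0.0629]
orientation: [-180.0, 0.1, 173.3]
force: [-11.9, 4.9, 33.1]
opening: 0.0448
gripper_force: 16.8
clock: 7.3
tool_pos: [0.4739, -0.0975, 0.1467]
orientation: [-180.0, -0.1, 173.3]
force: [-1.1, -0.4, -0.2]
opening: 0.0106
gripper_force: 0.0
7.35 [ 0.47399469 -0.09747436  0.14684364] [-1.79978028e+02 -7.68558497e-02  1.73277892e+02] 0.00614274101406557 [ 0.1061529  -0.15643753  0.45870472]
```

View pics/w4.png

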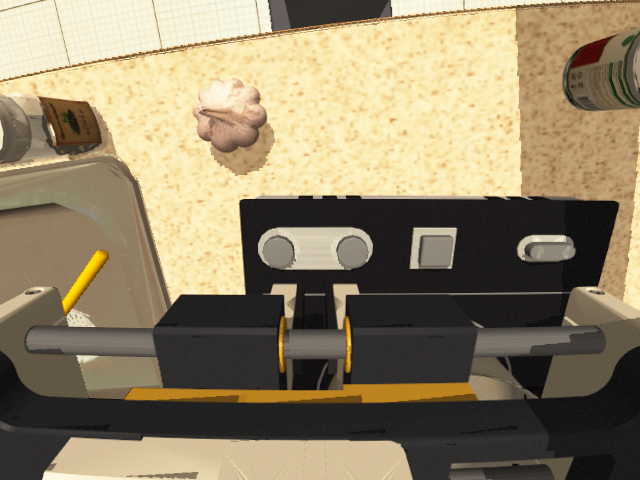

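Both round keys are up again, and nothing has shifted. Next is the square key.

```bash
python3 -m crank '[[[0.004,0.0303,0],[0,0,0],-1],[[0.004,0.0303,0],[0,0,0],-1],[[0.0037,0.0302,0],[0,0,0],-1],[[0,0,-0.025],[0,0,0],-1],[[0,0,-0.025],[0,0,0],-1],[[0,0,-0.015],[0,0,0],-1],[[0,0,0],[0,0,0],-1],[[0,0,0],[0,0,0],-1]]'
```

```text
clock: 8.15
tool_pos: [0.4861, -0.0067, 0.0826]
orientation: [-180.0, -0.0, 173.3]
force: [0.6, 0.6, 0.4]
opening: 0.0006
gripper_force: 0.0
```

```bash
python3 -m crank '[[[0,0,-0.01],[0,0,0],-1],[[0,0,-0.006],[0,0,0],-1],[[0,0,-0.005],[0,0,0],-1],[[0,0,0],[0,0,0],-1],[[0,0,0],[0,0,0],-1],[[0,0,0],[0,0,0],-1],[[0,0,0],[0,0,0],-1],[[0,0,0],[0,0,0],-1]]'
```

```text
clock: 8.95
tool_pos: [0.4867, -0.0065, 0.063]
orientation: [180.0, 0.1, 173.3]
force: [-5.2, 2.3, 16.1]
opening: 0.0008
gripper_force: 8.4
```

The square key has bottomed: z is 0.063 with 16 N on it. Lifting clear.

```bash
python3 -m crank '[[[0,0,0],[0,0,0],-1],[[0,0,0],[0,0,0],-1],[[0,0,0.015],[0,0,0],-1],[[0,0,0.03],[0,0,0],-1],[[0,0,0.04],[0,0,0],-1],[[0,0,0.04],[0,0,0],-1],[[0,0,0],[0,0,0],-1],[[0,0,0],[0,0,0],-1],[[0,0,0],[0,0,0],-1],[[0,0,0],[0,0,0],-1]]'
python3 - <<'E'
from h import *
snap('wrist','w5.png')
E
```

```text
clock: 9.95
tool_pos: [0.4853, -0.0069, 0.1853]
orientation: [-179.9, -0.1, 173.3]
force: [0.1, 0.5, 0.5]
opening: 0.0004
gripper_force: 0.0
```

View pics/w5.png

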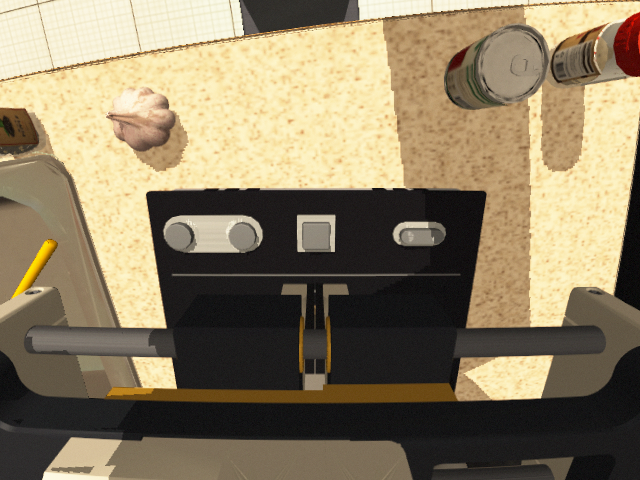

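All keys are up (round at 179 and 242, square at 316, bar at 419, all near row 236). The tool is clear of everything.

```bash
python3 -c "from plant import close_job; print(close_job())"
```

```text
the job is handed in; nothing more can be done
None
```

The job is handed in: I held both round keys fully down together for about 3 s and let them up, then pressed the square key fully down and released it; the last picture shows every key up, and the arm finished clear, after about 10 s of robot time.

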